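# Stamps back on their stand in order of size

## Robot

A 6-joint arm with a two-finger parallel gripper is mounted at the origin on a cart in front of the work surface, level with it; the furniture and walls round the work are solid. World frame = base frame: x ahead of the robot, y to its left, z up, the work surface at z = 0. Lengths are in mm, angles in rad, forces in N, time in s.
With the tool pointing down it reaches from about 300 to 775 mm from the base axis. Payload 14.6 kg.
Tool frame: the origin (TCP) lies midway between the tips of the shut fingers; the grasp point (between the pads) lies 19 mm behind it; z points along the fingers, y is the line along which they close (so a half turn about z gives the same grasp; the last joint's range is limited). The gripper opens to 94 mm and grips with 3 to 60 N. Pads are 16 mm wide; open, the fingers measure 119 mm over their backs; the gripper's body (75 mm by 177 mm) begins 78 mm behind the grasp point.
Start: joints at [1.22, 0.3, 1.521, -0, 1.321, -0.067], TCP at [154.001, 527.989, 183.046] pointing down, gripper open.
Joint ranges: [-3.03, 3.03], [-0.79, 2.21], [0.23, 2.52], [-1.04, 4.18], [0, 3.07], [-2.55, 2.55]. Speed limits (rad/s): [2.22, 2.22, 2.57, 3.14, 3.14, 3.14].

## Interface

Orientations are given as [roll, pitch, yaw] about the fixed x, y, z axes, in that order (R = Rz(yaw) Ry(pitch) Rx(roll)).
In Python, from cell import manip gives the robot as it stands.
- The arm moves only by the shell command python3 -m creep 'ROWS' [OPENING] [FORCE]. ROWS is text: rows parted by semicolons, each of 6 numbers parted by spaces: the shift along the tool's x, y, z normalised to -1 to 1, where 1 is 4 cm, then the turn, a rotation vector about the tool's x, y, z normalised to -1 to 1, where 1 is pi rad. In form: dx dy dz ax ay az; .... A call has 1 to 20 rows; each row shifts and turns the commanded pose from where the row before left it, along the tool's axes as they then stand; what a row does not reach is not made up. A row lasts 1/8 s, in which the tool goes at most 62.5 mm and 10.7 degrees, less where a joint would pass 70% of its speed; a pose out of reach is approached as far as the arm can. A call with a number of a shift or a turn outside -1 to 1 is refused whole. A call with a gripper value outside its range is refused whole. OPENING is the closure, from 0 (fully open) to 1 (shut), set as the call begins (- or left out, the last holds). The fingers move at their own pace and stop on an object; FORCE is the grip in N (left out, the last holds). Time passes only in rows, so rows that do not move let the fingers close. It gives the time, the measured TCP pose, the force, the opening and the grip force at its end, in the units of the state.
- manip.read_state(): the state, without advancing time (a new reading comes with each control period).
- manip.camera(name): name is "side" or "top"; returns a dict with "color" (480x640x3 uint8, red, green, blue), "range_z" (480x640 float32, mm along the optical axis (not along the pixel's ray), 0 where there is no reading), "camera_matrix" (3x3 intrinsics, pixels), "T" (4x4, takes a point from camera to world coordinates). Camera axes: x right, y down, z forward; pixel columns grow to the right and rows downward; lengths in mm; the calibration is good to about 2 mm. A picture is of the moment at which its call begins.
- manip.sign_off(): hands the job in; it is judged then, once.
The state is a dict: "clock": time; "joints": joint angles; "qd": joint speeds; "effort": joint torques, N m; "eef_pos": TCP position; "eef_rot": TCP orientation; "wrist_force": force on the tool from outside, world axes, zero at the start; "moment": the same for the moment, N m; "finger_gap": finger opening in mm; "finger_force": force on a finger pad.
Only numpy, scipy, OpenCV 4.12 (cv2) and the standard library are available. Lean on these libraries where they do the work, as an engineer would, in place of code of your own. Each camera call takes 0.05 s, during which the arm holds its last target. There are 200 camera calls.

## Task

Put the four wooden stamps back on the stamp stand in order of size, the smallest on the black rubber pad next to the ink pad, then larger and larger to the largest at the other end. Stand each upright on its rubber sole, in the middle of its own pad, with the long side of its block squared up across the row, that is, parallel to the long side of the pad.

Things in the scene. Friction and masses are not known exactly. Their poses are not given: they have to be found in the camera images.
- stamp_small: the smallest of four loose stamps, 35 to 70 g, upright: a rectangular wooden block with a black rubber sole, 30 mm long (its x) by 22 mm wide (its y) by 16 mm high, on its middle an upright round dark handle, 22 mm in diameter, up to 54 mm above the sole. Origin: centre of the sole, z up along the handle. Starts on the desk, any yaw.
- stamp_medium: the second smallest of four loose stamps, 35 to 70 g, upright: a rectangular wooden block with a black rubber sole, 40 mm long (its x) by 28 mm wide (its y) by 16 mm high, on its middle an upright round dark handle, 22 mm in diameter, up to 62 mm above the sole. Origin: centre of the sole, z up along the handle. Starts on the desk, any yaw.
- stamp_large: the second largest of four loose stamps, 35 to 70 g, upright: a rectangular wooden block with a black rubber sole, 50 mm long (its x) by 34 mm wide (its y) by 16 mm high, on its middle an upright round dark handle, 22 mm in diameter, up to 70 mm above the sole. Origin: centre of the sole, z up along the handle. Starts on the desk, any yaw.
- stamp_largest: the largest of four loose stamps, 35 to 70 g, upright: a rectangular wooden block with a black rubber sole, 62 mm long (its x) by 40 mm wide (its y) by 16 mm high, on its middle an upright round dark handle, 22 mm in diameter, up to 78 mm above the sole. Origin: centre of the sole, z up along the handle. Starts on the desk, any yaw.
- stand: the fixed stamp stand: a flat light-wood board 94 mm (its x, away from the desk edge) by 310 mm (its y, along the row) by 12 mm thick, carrying four black rubber pads in a row. Origin: centre of its underside, on the desk.
- pad_a: fixed black rubber pad on the stand, at the +y end of the row (+y of the stand; pad centre at y = 108 mm in the stand's frame). Pads are alike: 70 (x, across the row) x 48 (y, along the row) x 2 mm, 72 mm apart. Origin: centre of the underside, 12 mm above the desk; the top is 14 mm above the desk. Axes parallel to the stand's.
- pad_b: fixed black rubber pad on the stand, second from the +y end (+y of the stand; pad centre at y = 36 mm in the stand's frame). Pads are alike: 70 (x, across the row) x 48 (y, along the row) x 2 mm, 72 mm apart. Origin: centre of the underside, 12 mm above the desk; the top is 14 mm above the desk. Axes parallel to the stand's.
- pad_c: fixed black rubber pad on the stand, second from the -y end (+y of the stand; pad centre at y = -36 mm in the stand's frame). Pads are alike: 70 (x, across the row) x 48 (y, along the row) x 2 mm, 72 mm apart. Origin: centre of the underside, 12 mm above the desk; the top is 14 mm above the desk. Axes parallel to the stand's.
- pad_d: fixed black rubber pad on the stand, at the -y end of the row (+y of the stand; pad centre at y = -108 mm in the stand's frame). Pads are alike: 70 (x, across the row) x 48 (y, along the row) x 2 mm, 72 mm apart. Origin: centre of the underside, 12 mm above the desk; the top is 14 mm above the desk. Axes parallel to the stand's.
- ink_pad: the fixed ink pad: a flat dark metal tin 86 x 64 x 16 mm with a black felt top, lying on the desk just past one end of the stand, at the +y or the -y end from start to start (a yellow block of sticky notes lies past the other end). Origin: centre of its underside.
Mind the look-alikes: they are no part of the job. What is shaped like the stamp_medium but orange is not meant.

How it is judged:
By the outcome, as a careful person would: the job done as asked, in the order asked, and still so for the second after the job is handed in, with the robot touching nothing.
It also fails if it takes over 90 s, if anything falls off the work surface, if the arm or the gripper's body presses on something with over 40 N, if the wrist force passes 120 N, or if a joint passes its speed limit or range.

## Working session

There is one attempt and no reset: what is moved stays moved. The work goes in short steps, Python scripts to look and compute and a shell command to move; the robot and the scene stay as the last step left them, time stands still between calls to the robot, and variables do not carry over. Pictures are saved under pics/ and viewed, at most 14 in all, crops included, and the job is handed in when it is done.

```bash
mkdir -p pics; ls; cat > h.py <<'E'
from cell import manip
import numpy as np, cv2
def shot(name,fn):
    c=manip.camera(name); cv2.imwrite('pics/'+fn+'.png',c['color'][:,:,::-1]); np.savez('pics/'+fn,**c); return c
def pts(c):
    K=c['camera_matrix'];z=c['range_z'];v,u=np.mgrid[:480,:640]
    P=np.stack([(u-K[0,2])*z/K[0,0],(v-K[1,2])*z/K[1,1],z],-1)
    W=P@c['T'][:3,:3].T+c['T'][:3,3]; W[z==0]=np.nan; return W
E
python3 - <<'E'
from h import *
for n in('top','side'):
    c=shot(n,n+'0');print(c['T'].round(3),c['camera_matrix'])
print(manip.read_state())
E
```

```text
pics
[[ 1.500000e-02 -9.930000e-01  1.150000e-01  4.209070e+02]
 [-1.000000e+00 -1.700000e-02 -1.300000e-02  7.792600e+01]
 [ 1.500000e-02 -1.150000e-01 -9.930000e-01  1.282638e+03]
 [ 0.000000e+00  0.000000e+00  0.000000e+00  1.000000e+00]] [[532.22581806   0.         327.19381429]
 [  0.         532.22581806 243.77174281]
 [  0.           0.           1.        ]]
[[ 9.99000e-01 -1.00000e-03 -3.70000e-02  6.17784e+02]
 [ 3.10000e-02 -5.06000e-01  8.62000e-01 -8.44863e+02]
 [-2.00000e-02 -8.62000e-01 -5.06000e-01  5.77199e+02]
 [ 0.00000e+00  0.00000e+00  0.00000e+00  1.00000e+00]] [[487.47264473   0.         312.99018531]
 [  0.         487.47264473 233.96995079]
 [  0.           0.           1.        ]]
{'clock': 0.1, 'joints': array([ 1.22039778e+00,  3.00440101e-01,  1.52149911e+00, -1.16887458e-05,
        1.32067971e+00, -6.66108470e-02]), 'qd': array([ 0.00086576, -0.00129978, -0.00230237,  0.00129542, -0.00024377,
        0.00130577]), 'effort': array([ 2.88951553e-03, -5.32645404e+01, -3.53277576e+01,  7.09863100e-02,
        2.35110271e-02, -1.28463350e-05]), 'eef_pos': array([153.92376464, 527.76611511, 182.53801553]), 'eef_rot': array([-3.14056791e+00, -5.70131551e-05,  2.85780782e+00]), 'wrist_force': array([-0.10176692, -0.01564047,  0.56712369]), 'moment': array([0.01378023, 0.0115512 , 0.01763258]), 'finger_force': 0.0, 'finger_gap': 93.82977442179745}
```

View pics/top0.png

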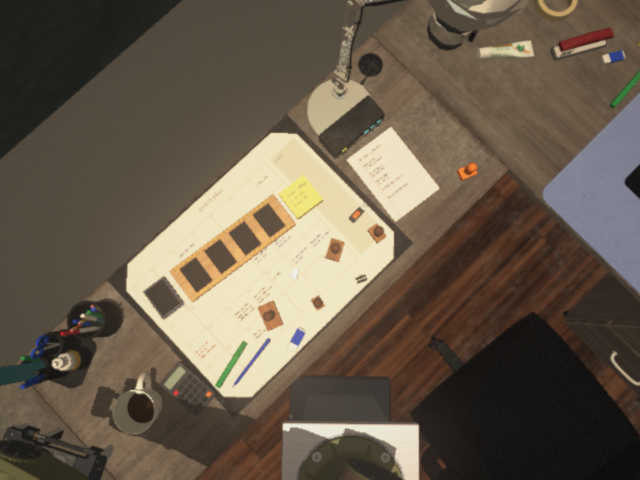

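View pics/side0.png

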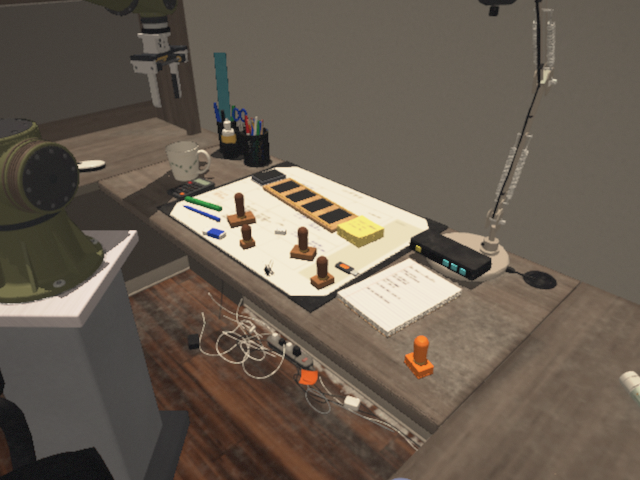

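The ink pad is at top-image (165,297), at the left end of the stand (193,277 to 270,215), and the yellow notes are at the right end. The stamps are: largest (270,315), large (335,249), medium (376,232), small (318,302). The orange decoy is at (468,171).

```bash
cat > det.py <<'E'
from h import *
S=dict(largest=((270,315),31,20,78),large=((335,249),25,17,70),medium=((376,232),20,14,62),small=((318,302),15,11,54))
def load(fn): return dict(np.load('pics/'+fn+'.npz'))
def ray(c,u,v,z):
    d=c['T'][:3,:3]@np.linalg.inv(c['camera_matrix'])@np.array([u,v,1.]);o=c['T'][:3,3]
    return o+d*(z-o[2])/d[2]
def proj(c,P):
    T=c['T'];p=(np.atleast_2d(P)-T[:3,3])@T[:3,:3];q=p@c['camera_matrix'].T;return q[:,:2]/q[:,2:]
def upW(c,z,x0,y0,s,n):  # rectify plane z to world grid (row=x, col=y)
    g=np.float32([[0,0],[n,0],[n,n],[0,n]]); w=np.array([[x0+s*b,y0+s*a,z] for a,b in g])
    M=cv2.getPerspectiveTransform(proj(c,w).astype(np.float32),g); return cv2.warpPerspective(c['color'],M,(n,n),flags=cv2.INTER_CUBIC)
E
python3 - <<'E'
from det import *
t=load('top0');W=pts(t);hsv=cv2.cvtColor(t['color'],cv2.COLOR_RGB2HSV)
for n,((u,v),*_) in S.items():
    w=W[v-25:v+26,u-25:u+26].reshape(-1,3);c=ray(t,u,v,16)
    w=w[np.hypot(*(w-c)[:,:2].T)<48]
    b=w[w[:,2]>8];h=w[w[:,2]>28];print(n,c.round(),len(b),len(h),'handle',h.mean(0).round(1),h[:,2].max().round(),cv2.minAreaRect(b[b[:,2]<24][:,:2].astype(np.float32)))
for k in [(193,277),(270,215),(165,297),(232,275)]: print(k,W[k[1],k[0]].round(1),hsv[k[1],k[0]])
im=upW(t,16,250,-150,.6,800)
cv2.imwrite('pics/rect.png',im[:,:,::-1][:600])
E
```

```text
largest [397. 193.  16.] 455 86 handle [397.  192.3  73.3] 84.0 ((393.98602294921875, 191.82147216796875), (69.8414306640625, 46.164276123046875), 33.05827713012695)
large [556.  42.  16.] 300 83 handle [554.3  43.1  64.9] 75.0 ((555.8486328125, 42.585914611816406), (59.253509521484375, 51.304344177246094), 16.43374252319336)
medium [599. -56.  16.] 204 81 handle [596.3 -57.5  57. ] 66.0 ((591.1011962890625, -49.38401412963867), (40.0826416015625, 50.37024688720703), 36.38678741455078)
small [429.  81.  16.] 126 78 handle [428.4  81.9  51.1] 58.0 ((430.8460388183594, 81.31755065917969), (65.53242492675781, 73.7814712524414), 8.32679271697998)
(193, 277) [483.6 378.6  13.4] [14 82 90]
(270, 215) [636.1 200.2  12.3] [16 82 96]
(165, 297) [435.4 442.7  12.3] [14 75 85]
(232, 275) [490.4 288.3   1.7] [ 23  49 240]
```

View pics/rect.png

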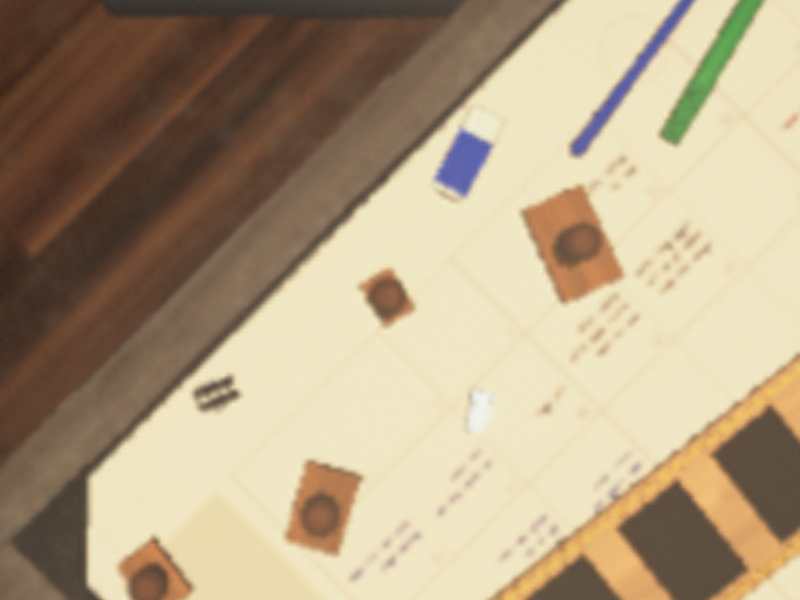

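```bash
cat >> det.py <<'E'
from scipy.optimize import minimize
def fitrect(m,x0,y0,s,L,Wd,init):
    # m: mask 0/1 float on grid; fit fixed size rect (L along dir yaw), soft-edged
    X,Y=np.mgrid[:m.shape[0],:m.shape[1]];X=x0+s*(X+.5);Y=y0+s*(Y+.5)
    def f(p):
        c,d=np.cos(p[2]),np.sin(p[2]);a=(X-p[0])*c+(Y-p[1])*d;b=-(X-p[0])*d+(Y-p[1])*c
        r=1/(1+np.exp(-(L/2-abs(a))/1.))/(1+np.exp(-(Wd/2-abs(b))/1.))
        return ((r-m)**2).sum()
    best=min((minimize(f,[*init,t],method='Nelder-Mead',options=dict(initial_simplex=np.array([[*init,t],[init[0]+4,init[1],t],[init[0],init[1]+4,t],[*init,t+.2]]))) for t in np.arange(0,np.pi,np.pi/8)),key=lambda r:r.fun)
    return best.x,best.fun/m.sum()
def stamp(c,n,xy,zb=0):
    _,L,Wd,h=S[n];N=180;s=.6;x0,y0=xy[0]-54,xy[1]-54
    im=upW(c,16+zb,x0,y0,s,N);hsv=cv2.cvtColor(im,cv2.COLOR_RGB2HSV)
    m=((hsv[...,1]>105)&(hsv[...,0]<18)&(hsv[...,2]<215)).astype(np.uint8)
    k,lab,st,ce=cv2.connectedComponentsWithStats(m);i=1+np.argmin(np.hypot(*(ce[1:]-90).T)-.02*st[1:,4])
    return fitrect((lab==i)*1.,x0,y0,s,2*L,2*Wd,xy)
E
python3 - <<'E'
from det import *
t=load('top0');d=load('side0')
I=dict(largest=(397,193),large=(555,43),medium=(597,-57),small=(428,82))
for n,xy in I.items():
    for c in(t,d):
        p,e=stamp(c,n,xy);print(n,p[:2].round(1),np.degrees(p[2]).round(1)%180,round(e,3))
# stand
for c in (t,d):
    s=.8;x0,y0=420,150;im=upW(c,14,x0,y0,s,400);hsv=cv2.cvtColor(im,cv2.COLOR_RGB2HSV)
    m=(hsv[...,2]<115).astype(np.uint8);m=cv2.morphologyEx(m,cv2.MORPH_OPEN,np.ones((5,5)))
    k,lab,st,ce=cv2.connectedComponentsWithStats(m)
    for i in range(1,k):
        if 2000<st[i,4]*s*s<5000:
            ini=(x0+s*ce[i][1],y0+s*ce[i][0]);p,e=fitrect((lab==i)*1.,x0,y0,s,70,48,ini)
            print('pad',p[:2].round(1),np.degrees(p[2]).round(1)%180,round(e,3),st[i,4]*s*s)
E
```

```text
largest [396.4 193.8] 24.6 0.083
largest [402.  186.8] 82.6 0.422
large [554.9  43.5] 163.8 0.061
large [558.4  37.1] 169.9 0.433
medium [597.3 -57.1] 37.0 0.089
medium [600.2 -63.2] 59.19999999999999 0.507
small [427.9  82.8] 32.7 0.162
small [431.   73.9] 118.8 0.633
pad [438.1 448. ] 37.30000000000001 0.047 2501.1200000000003
pad [490.3 372.8] 38.4 0.085 2945.2800000000007
pad [535.  316.5] 38.0 0.096 2906.2400000000002
pad [579.5 260. ] 38.5 0.102 2888.9600000000005
pad [624.1 203.7] 38.5 0.099 2896.0
pad [448.7 435.6] 38.099999999999994 0.204 4064.0
pad [493.1 375.8] 38.8 0.049 3141.1200000000003
pad [537.7 318.9] 38.2 0.047 3162.2400000000002
pad [582.7 262.5] 38.099999999999994 0.046 3153.2800000000007
pad [627.2 205.5] 38.3 0.043 3178.2400000000002
```

```bash
cat > plan.py <<'E'
import sys; from h import *
x,y,z,yaw=map(float,sys.argv[1:5]); s=manip.read_state(); p=s['eef_pos']; c=s['eef_rot'][2]
a=np.radians(yaw); dy=(a-c+np.pi)%(2*np.pi)-np.pi
def t(th): d=np.array([x,y,z])-p; return np.array([np.cos(th)*d[0]+np.sin(th)*d[1],np.sin(th)*d[0]-np.cos(th)*d[1],-d[2]])/40
print('units now',t(c).round(3),'| after turn',t(a).round(3),'turn az',round(-dy/np.pi,4),'deg',np.degrees(dy).round(2),'pos',p.round(1),'yaw',np.degrees(c).round(2),'roll,pitch',s['eef_rot'][:2].round(4),'clock',round(s['clock'],2))
E
python3 plan.py 556.2 44.6 120 163.8
```

```text
units now [-13.037  -8.78    1.563] | after turn [-13.028  -8.794   1.563] turn az -0.0003 deg 0.06 pos [153.9 527.8 182.5] yaw 163.74 roll,pitch [-3.1406e+00 -1.0000e-04] clock 0.1
```

```bash
python3 -m creep '-0.93 -0.628 0.1 0 0 0;-0.93 -0.628 0.1 0 0 0;-0.93 -0.628 0.1 0 0 0;-0.93 -0.628 0.1 0 0 0;-0.93 -0.628 0.1 0 0 0;-0.93 -0.628 0.1 0 0 0;-0.93 -0.628 0.1 0 0 0;-0.93 -0.628 0.1 0 0 0;-0.93 -0.628 0.1 0 0 0;-0.93 -0.628 0.1 0 0 0;-0.93 -0.628 0.1 0 0 0;-0.93 -0.628 0.1 0 0 0;-0.93 -0.628 0.1 0 0 0;-0.93 -0.628 0.1 0 0 0;0 0 0 0 0 0;0 0 0 0 0 0' 0.32 15; python3 plan.py 556.2 44.6 4 163.8
```

```text
clock: 2.1
eef_pos: [555.0, 44.8, 126.7]
eef_rot: [-3.141, -0.001, 2.858]
wrist_force: [-1.0, 0.2, -0.5]
finger_gap: 64.2
finger_force: 0.0
units now [-3.000e-02  3.000e-03  3.068e+00] | after turn [-3.000e-02  3.000e-03  3.068e+00] turn az -0.0004 deg 0.07 pos [555.   44.8 126.7] yaw 163.73 roll,pitch [-3.1414e+00 -9.0000e-04] clock 2.1
```

```bash
python3 -m creep '-0.03 0 0.8 0 0 0;0 0 0.8 0 0 0;0 0 0.7 0 0 0;0 0 0.5 0 0 0;0 0 0.26 0 0 0;0 0 0 0 0 0' && python3 -m creep '0 0 0 0 0 0;0 0 0 0 0 0;0 0 0 0 0 0;0 0 0 0 0 0;0 0 0 0 0 0' 1 15; python3 - <<'E'
from h import *
im=shot('side','g1')['color'];cv2.imwrite('pics/g1c.png',cv2.resize(im[150:330,200:440],None,fx=2.5,fy=2.5)[:,:,::-1])
E
python3 plan.py 556.2 44.6 4 163.8
```

```text
clock: 2.85
eef_pos: [556.3, 44.8, 4.6]
eef_rot: [-3.141, -0.001, 2.859]
wrist_force: [0.0, 0.2, 0.6]
finger_gap: 63.9
finger_force: 0.0
clock: 3.48
eef_pos: [556.7, 44.2, 4.7]
eef_rot: [-3.142, 0.0, 2.858]
wrist_force: [-0.7, -0.2, -0.2]
finger_gap: 21.8
finger_force: 15.0
units now [0.013 0.007 0.017] | after turn [0.013 0.007 0.017] turn az -0.0003 deg 0.06 pos [556.6  44.2   4.7] yaw 163.74 roll,pitch [-3.1416e+00 -1.0000e-04] clock 3.52
```

View pics/g1c.png

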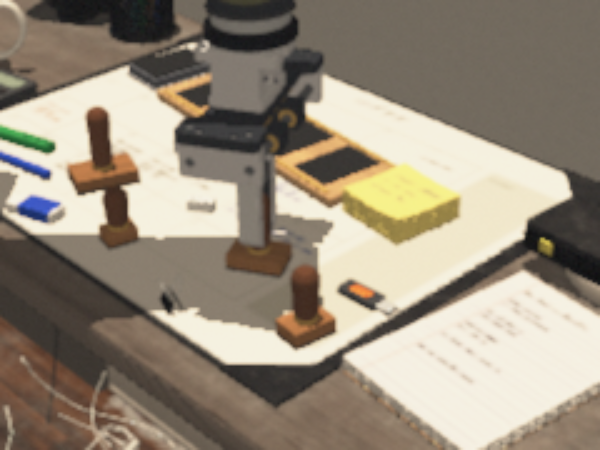

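The gap of 21.8 mm means the fingers closed on the handle, not the 34 mm block. Checking the real tip height.

```bash
python3 - <<'E'
from det import *
c=load('g1');W=pts(c)
# crop px (250,245)/2.5 +(200,150)
for u in (296,300,304):
    print(u,[(v,*W[v,u].round(0)) for v in range(215,264,4)])
im=c['color'][225:275,270:335];cv2.imwrite('pics/g1d.png',cv2.resize(im,None,fx=10,fy=10,interpolation=cv2.INTER_CUBIC)[:,:,::-1])
E
```

```text
296 [(215, np.float64(552.0), np.float64(-37.0), np.float64(145.0)), (219, np.float64(552.0), np.float64(-35.0), np.float64(135.0)), (223, np.float64(552.0), np.float64(-39.0), np.float64(129.0)), (227, np.float64(546.0), np.float64(23.0), np.float64(85.0)), (231, np.float64(546.0), np.float64(24.0), np.float64(75.0)), (235, np.float64(546.0), np.float64(23.0), np.float64(66.0)), (239, np.float64(545.0), np.float64(23.0), np.float64(56.0)), (243, np.float64(545.0), np.float64(25.0), np.float64(45.0)), (247, np.float64(542.0), np.float64(50.0), np.float64(19.0)), (251, np.float64(543.0), np.float64(34.0), np.float64(19.0)), (255, np.float64(543.0), np.float64(31.0), np.float64(11.0)), (259, np.float64(543.0), np.float64(24.0), np.float64(6.0)), (263, np.float64(544.0), np.float64(11.0), np.float64(4.0))]
300 [(215, np.float64(560.0), np.float64(-40.0), np.float64(146.0)), (219, np.float64(560.0), np.float64(-38.0), np.float64(137.0)), (223, np.float64(560.0), np.float64(-43.0), np.float64(131.0)), (227, np.float64(555.0), np.float64(21.0), np.float64(86.0)), (231, np.float64(554.0), n
[... 644 characters left out ...]
p.float64(138.0)), (223, np.float64(567.0), np.float64(-41.0), np.float64(129.0)), (227, np.float64(562.0), np.float64(32.0), np.float64(80.0)), (231, np.float64(562.0), np.float64(28.0), np.float64(72.0)), (235, np.float64(562.0), np.float64(27.0), np.float64(63.0)), (239, np.float64(562.0), np.float64(26.0), np.float64(54.0)), (243, np.float64(562.0), np.float64(25.0), np.float64(45.0)), (247, np.float64(561.0), np.float64(27.0), np.float64(34.0)), (251, np.float64(560.0), np.float64(35.0), np.float64(19.0)), (255, np.float64(561.0), np.float64(27.0), np.float64(13.0)), (259, np.float64(560.0), np.float64(28.0), np.float64(3.0)), (263, np.float64(561.0), np.float64(11.0), np.float64(4.0))]
```

View pics/g1d.png

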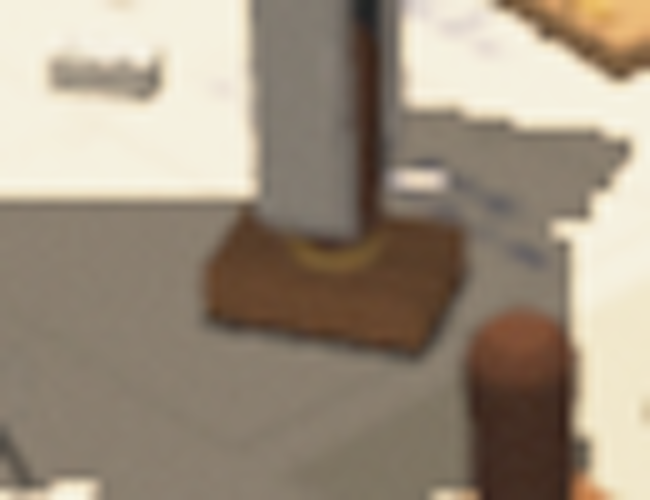

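The fingertips actually end at z≈28, so they hold the handle just above the block. That's a sound grasp, so I'll carry on with handle grasps.

```bash
python3 -m creep '0 0 -0.3 0 0 0;0 0 -0.6 0 0 -0.05;0 0 -0.6 0 0 -0.05;0 0 -0.6 0 0 -0.05;0 0 -0.6 0 0 -0.05;0 0 -0.4 0 0 -0.05;0 0 0 0 0 -0.05;0 0 0 0 0 0;0 0 0 0 0 0'; python3 plan.py 580.6 260.8 40 218.3
```

```text
clock: 4.65
eef_pos: [556.6, 44.2, 128.8]
eef_rot: [3.142, -0.0, -2.486]
wrist_force: [0.7, -0.2, -0.8]
finger_gap: 21.6
finger_force: 15.0
units now [-3.776  3.928  2.219] | after turn [-3.828  3.877  2.219] turn az -0.0042 deg 0.76 pos [556.6  44.2 128.8] yaw -142.46 roll,pitch [ 3.1415e+00 -1.0000e-04] clock 4.65
```

```bash
python3 -m creep '0 0 0 0 0 -0.004;-0.638 0.646 0 0 0 0;-0.638 0.646 0 0 0 0;-0.638 0.646 0 0 0 0;-0.638 0.646 0.2 0 0 0;-0.638 0.646 0.5 0 0 0;-0.638 0.646 0.7 0 0 0;0 0 0.82 0 0 0;0 0 0 0 0 0;0 0 0 0 0 0'; python3 plan.py 580.6 260.8 19.2 218.3
```

```text
clock: 5.9
eef_pos: [580.8, 260.7, 41.3]
eef_rot: [-3.141, 0.001, -2.471]
wrist_force: [0.2, -0.8, -0.6]
finger_gap: 21.9
finger_force: 15.0
units now [0.001 0.005 0.551] | after turn [0.001 0.005 0.551] turn az 0.0006 deg -0.11 pos [580.8 260.7  41.3] yaw -141.59 roll,pitch [-3.1411e+00  1.3000e-03] clock 5.9
```

```bash
python3 -m creep '0 0 0.3 0 0 0;0 0 0.25 0 0 0;0 0 0 0 0 0;0 0 0 0 0 0' && python3 -m creep '0 0 0 0 0 0;0 0 0 0 0 0;0 0 0 0 0 0' 0.45;python3 -m creep '0 0 -0.8 0 0 0;0 0 -0.8 0 0 0;0 0 -0.8 0 0 0;0 0 -0.6 0 0 0'; python3 plan.py 397.7 194.7 110 204.6
```

```text
clock: 6.4
eef_pos: [580.0, 260.8, 17.6]
eef_rot: [3.141, -0.0, -2.47]
wrist_force: [0.2, 0.1, -0.7]
finger_gap: 21.7
finger_force: 15.0
clock: 6.78
eef_pos: [580.1, 260.9, 17.9]
eef_rot: [-3.142, 0.0, -2.47]
wrist_force: [-0.3, 0.3, 0.4]
finger_gap: 48.5
finger_force: 0.0
clock: 7.28
eef_pos: [580.3, 260.9, 139.5]
eef_rot: [-3.141, 0.001, -2.47]
wrist_force: [-0.7, 0.3, -0.4]
finger_gap: 51.6
finger_force: 0.0
units now [4.604 1.543 0.736] | after turn [4.84  0.395 0.736] turn az 0.077 deg -13.86 pos [580.3 260.9 139.5] yaw -141.54 roll,pitch [-3.1412e+00  1.1000e-03] clock 7.28
```

```bash
python3 -m creep '0 0 0 0 0 0.0385;0 0 0 0 0 0.0385;0.968 0.079 0.1 0 0 0;0.968 0.079 0.1 0 0 0;0.968 0.079 0.1 0 0 0;0.968 0.079 0.1 0 0 0;0.968 0.079 0.1 0 0 0;0 0 0 0 0 0;0 0 0 0 0 0'; python3 plan.py 397.7 194.7 5 204.6
python3 - <<'E'
from det import *
c=shot('top','t1')
print(stamp(c,'large',(580,260),14))
cv2.imwrite('pics/t1c.png',cv2.resize(c['color'][170:350,130:370],None,fx=3,fy=3)[:,:,::-1])
E
```

```text
clock: 8.4
eef_pos: [398.3, 194.9, 118.4]
eef_rot: [-3.142, 0.001, -2.712]
wrist_force: [0.2, 0.3, -0.0]
finger_gap: 51.8
finger_force: 0.0
units now [1.500e-02 1.000e-03 2.834e+00] | after turn [1.500e-02 1.000e-03 2.834e+00] turn az 0.0 deg -0.0 pos [398.3 194.9 118.4] yaw -155.4 roll,pitch [-3.1415e+00  1.3000e-03] clock 8.4
(array([578.43422494, 260.88489388,   0.67088008]), np.float64(0.35918076285796996))
```

View pics/t1c.png

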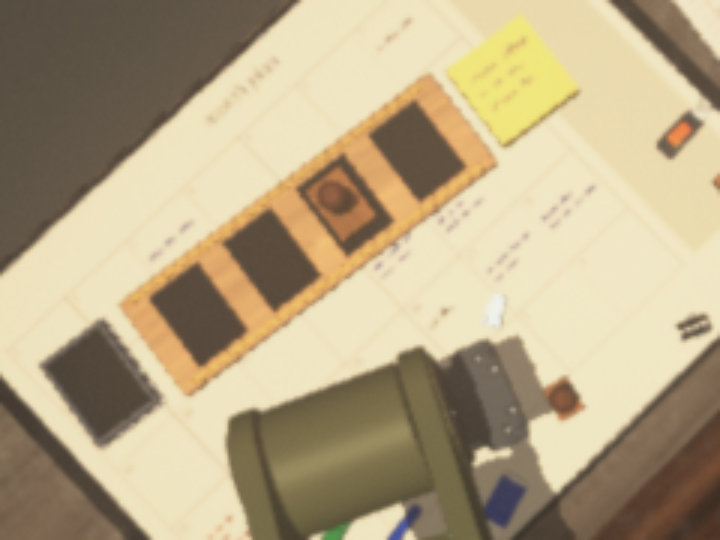

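The large stamp stands on the third pad, crop (343,200), looking centred and square. Next is the largest.

```bash
python3 -m creep '0 0 0.8 0 0 0;0 0 0.8 0 0 0;0 0 0.7 0 0 0;0 0 0.5 0 0 0;0 0 0 0 0 0' && python3 -m creep '0 0 0 0 0 0;0 0 0 0 0 0;0 0 0 0 0 0;0 0 0 0 0 0' 1 15;python3 -m creep '0 0 -0.3 0 0 0;0 0 -0.6 0 0 0;0 0 -0.6 0 0 -0.0385;0 0 -0.6 0 0 -0.0385;0 0 -0.6 0 0 0;0 0 -0.4 0 0 0;0 0 0 0 0 0';python3 plan.py 625.2 204.1 40 218.3
python3 - <<'E'
from det import *
c=load('t1');s=.5;x0,y0=530,210
im=upW(c,30,x0,y0,s,200);hsv=cv2.cvtColor(im,cv2.COLOR_RGB2HSV)
X,Y=np.mgrid[:200,:200]*s;X=X+x0-579.7;Y=Y+y0-260.2;a=np.radians(38.3);A=X*np.cos(a)+Y*np.sin(a);B=-X*np.sin(a)+Y*np.cos(a)
m=((abs(A)<36)&(abs(B)<24.)&(hsv[...,2]>100)&(hsv[...,1]>100)).astype(np.uint8)
cv2.imwrite('pics/x.png',np.hstack([im[:,:,::-1],cv2.merge([m*255]*3)]))
p,e=fitrect(m*1.,x0,y0,s,50,34,(580,260));print(p,np.degrees(p[2])%180,e)
E
```

```text
clock: 9.07
eef_pos: [397.3, 194.5, 4.7]
eef_rot: [3.141, -0.003, -2.712]
wrist_force: [0.1, 0.1, 0.8]
finger_gap: 51.7
finger_force: 0.0
clock: 9.57
eef_pos: [397.7, 194.7, 6.2]
eef_rot: [-3.142, 0.001, -2.712]
wrist_force: [-0.4, -0.8, 3.8]
finger_gap: 21.3
finger_force: 15.0
clock: 10.45
eef_pos: [398.0, 194.8, 131.2]
eef_rot: [-3.141, 0.002, -2.47]
wrist_force: [-0.1, -0.2, -0.6]
finger_gap: 21.6
finger_force: 15.0
units now [-4.592 -3.352  2.281] | after turn [-4.602 -3.339  2.281] turn az 0.0009 deg -0.16 pos [398.  194.8 131.2] yaw -141.54 roll,pitch [-3.1408e+00  2.4000e-03] clock 10.45
[578.2989549  261.15581458   0.66335278] 38.00731451885474 0.3597810600743625
```

View pics/x.png

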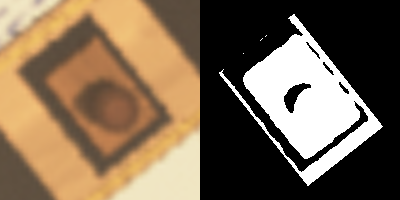

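```bash
python3 -m creep '-0.767 -0.557 0 0 0 0.001;-0.767 -0.557 0 0 0 0;-0.767 -0.557 0 0 0 0;-0.767 -0.557 0 0 0 0;-0.767 -0.557 0 0 0 0;-0.767 -0.557 0 0 0 0;0 0 0.6 0 0 0;0 0 0.8 0 0 0;0 0 0.8 0 0 0;0 0 0 0 0 0;0 0 0 0 0 0';python3 plan.py 625.2 204.1 20 218.3
cat >> det.py <<'E'
def placed(c,n,pad):
    s=.5;x0,y0=pad[0]-50,pad[1]-50;_,L,Wd,h=S[n]
    hsv=cv2.cvtColor(upW(c,30,x0,y0,s,200),cv2.COLOR_RGB2HSV)
    X,Y=np.mgrid[:200,:200]*s-50.;a=np.radians(38.3);A=X*np.cos(a)+Y*np.sin(a);B=-X*np.sin(a)+Y*np.cos(a)
    m=((abs(A)<38)&(abs(B)<26.)&(hsv[...,2]>100)&(hsv[...,1]>100)).astype(np.uint8)
    m=cv2.morphologyEx(m,cv2.MORPH_OPEN,np.ones((9,9)))
    k,lab,st,ce=cv2.connectedComponentsWithStats(m);i=1+np.argmin(np.hypot(*(ce[1:]-100).T))
    cs,_=cv2.findContours((lab==i).astype(np.uint8),0,2);m=np.zeros_like(m);cv2.drawContours(m,[cv2.convexHull(np.vstack(cs))],-1,1,-1)
    p,e=fitrect(m*1.,x0,y0,s,2*L,2*Wd,pad);d=p[:2]-pad
    return p[:2].round(1),(np.degrees(p[2])%180).round(1),round(e,3),'across/along off',(d@[np.cos(a),np.sin(a)]).round(1),(d@[-np.sin(a),np.cos(a)]).round(1)
E
python3 -c "
from det import *
print(placed(load('t1'),'large',np.array([579.3,259.8])))"
```

```text
clock: 11.82
eef_pos: [625.3, 204.0, 43.0]
eef_rot: [-3.141, 0.001, -2.473]
wrist_force: [0.2, 0.1, -0.3]
finger_gap: 21.8
finger_force: 15.0
units now [0.    0.003 0.574] | after turn [0.    0.003 0.574] turn az -0.0001 deg 0.02 pos [625.3 204.   43. ] yaw -141.72 roll,pitch [-3.1412e+00  1.0000e-03] clock 11.82
(array([577.3, 262.1]), np.float64(36.7), np.float64(0.2), 'across/along off', np.float64(-0.2), np.float64(3.0))
```

```bash
python3 -m creep '0 0 0.3 0 0 0;0 0 0.26 0 0 0;0 0 0 0 0 0;0 0 0 0 0 0' && python3 -m creep '0 0 0 0 0 0;0 0 0 0 0 0;0 0 0 0 0 0' 0.45;python3 -m creep '0 0 -0.8 0 0 0;0 0 -0.8 0 0 0;0 0 -0.8 0 0 0;0 0 -0.6 0 0 0'; python3 plan.py 598.4 -56.2 110 217
```

```text
clock: 12.32
eef_pos: [624.7, 203.8, 19.2]
eef_rot: [3.141, -0.0, -2.473]
wrist_force: [-0.3, 0.8, -0.6]
finger_gap: 21.6
finger_force: 15.0
clock: 12.7
eef_pos: [624.8, 203.8, 19.5]
eef_rot: [-3.142, 0.0, -2.474]
wrist_force: [-0.4, -0.4, 0.5]
finger_gap: 48.1
finger_force: 0.0
clock: 13.2
eef_pos: [625.0, 203.9, 141.1]
eef_rot: [-3.141, 0.001, -2.473]
wrist_force: [0.2, 0.6, -0.6]
finger_gap: 51.8
finger_force: 0.0
units now [ 4.551 -4.692  0.778] | after turn [ 4.445 -4.792  0.778] turn az 0.0071 deg -1.28 pos [625.  203.9 141.1] yaw -141.72 roll,pitch [-3.141e+00  1.200e-03] clock 13.2
```

```bash
python3 -m creep '0 0 0 0 0 0.007;0.635 -0.685 0.08 0 0 0;0.635 -0.685 0.08 0 0 0;0.635 -0.685 0.08 0 0 0;0.635 -0.685 0.08 0 0 0;0.635 -0.685 0.08 0 0 0;0.635 -0.685 0.08 0 0 0;0.635 -0.685 0.08 0 0 0;0 0 0 0 0 0;0 0 0 0 0 0'; python3 plan.py 598.4 -56.2 5 217
python3 - <<'E'
from det import *
c=shot('top','t2')
pads=[(490.3,372.8),(535,316.5),(579.5,260),(624.1,203.7)]
a=[upW(c,30,p[0]-54,p[1]-54,.3,360) for p in np.array(pads[2:])]
b=[upW(load('top0'),16,x-45,y-45,.25,360) for x,y in((428,82),(597,-57))]
cv2.imwrite('pics/t2c.png',cv2.resize(np.vstack([np.hstack(a),np.hstack(b)])[:,:,::-1],(600,600)))
E
```

```text
clock: 14.45
eef_pos: [598.1, -55.8, 116.2]
eef_rot: [3.141, -0.001, -2.496]
wrist_force: [0.7, 0.4, -0.3]
finger_gap: 51.6
finger_force: 0.0
units now [ 1.00e-03 -1.30e-02  2.78e+00] | after turn [ 1.00e-03 -1.30e-02  2.78e+00] turn az -0.0 deg 0.01 pos [598.1 -55.8 116.2] yaw -143.01 roll,pitch [ 3.1407e+00 -7.0000e-04] clock 14.45
```

View pics/t2c.png

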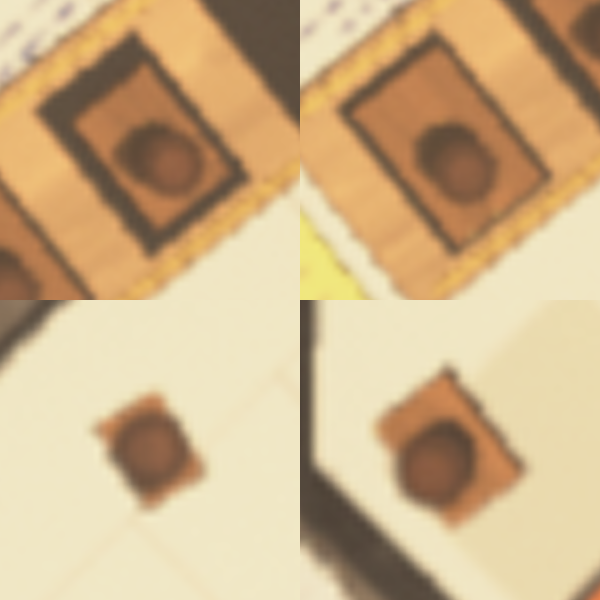

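In the crop, large (pad 3) looks centred. Largest (pad 4) may sit about 2 mm towards the robot. The medium's edges suggest a yaw near 39°.

```bash
python3 -m creep '0 0 0.8 0 0 -0.011;0 0 0.8 0 0 0;0 0 0.7 0 0 0;0 0 0.45 0 0 0;0 0 0 0 0 0' && python3 -m creep '0 0 0 0 0 0;0 0 0 0 0 0;0 0 0 0 0 0;0 0 0 0 0 0' 1 15;python3 -m creep '0 0 -0.3 0 0 0;0 0 -0.6 0 0 0;0 0 -0.6 0 0 0.004;0 0 -0.6 0 0 0;0 0 -0.6 0 0 0;0 0 -0.4 0 0 0;0 0 0 0 0 0';python3 plan.py 535.9 317.2 120 218.3
```

```text
clock: 15.12
eef_pos: [597.9, -55.7, 6.1]
eef_rot: [3.14, -0.001, -2.46]
wrist_force: [-0.4, -0.0, -0.3]
finger_gap: 51.5
finger_force: 0.0
clock: 15.62
eef_pos: [598.6, -56.4, 7.5]
eef_rot: [-3.141, 0.0, -2.461]
wrist_force: [-0.3, -0.2, 2.7]
finger_gap: 21.4
finger_force: 15.0
clock: 16.5
eef_pos: [598.8, -56.4, 132.3]
eef_rot: [-3.14, 0.001, -2.474]
wrist_force: [0.4, -0.4, -0.7]
finger_gap: 21.8
finger_force: 15.0
units now [-4.552  8.307  0.306] | after turn [-4.555  8.305  0.306] turn az -0.0001 deg 0.02 pos [598.8 -56.4 132.3] yaw -141.72 roll,pitch [-3.1401e+00  1.4000e-03] clock 16.5
```

```bash
python3 -m creep '-0.506 0.923 0 0 0 0;-0.506 0.923 0 0 0 0;-0.506 0.923 0 0 0 0;-0.506 0.923 0 0 0 0;-0.506 0.923 0 0 0 0;-0.506 0.923 0 0 0 0;-0.506 0.923 0 0 0 0;-0.506 0.923 0 0 0 0;-0.506 0.923 0 0 0 0;0 0 0.7 0 0 0;0 0 0.8 0 0 0;0 0 0.7 0 0 0;0 0 0 0 0 0;0 0 0 0 0 0';python3 plan.py 535.9 317.2 21 218.3
```

```text
clock: 18.25
eef_pos: [535.8, 317.5, 43.9]
eef_rot: [-3.141, 0.001, -2.473]
wrist_force: [0.4, -0.7, -0.6]
finger_gap: 21.3
finger_force: 15.0
units now [ 0.004 -0.007  0.571] | after turn [ 0.004 -0.007  0.571] turn az -0.0001 deg 0.02 pos [535.8 317.5  43.9] yaw -141.72 roll,pitch [-3.1414e+00  8.0000e-04] clock 18.25
```

Next is the small stamp: it was found at about (429.4, 83.7), with a yaw of about 213.5.

```bash
python3 -m creep '0 0 0.3 0 0 0;0 0 0.26 0 0 0;0 0 0 0 0 0;0 0 0 0 0 0' && python3 -m creep '0 0 0 0 0 0;0 0 0 0 0 0;0 0 0 0 0 0' 0.45;python3 -m creep '0 0 -0.8 0 0 0;0 0 -0.8 0 0 0.027;0 0 -0.8 0 0 0;0 0 -0.6 0 0 0'; python3 plan.py 429.3 83.6 115 213.5
```

```text
clock: 18.75
eef_pos: [535.4, 317.3, 20.4]
eef_rot: [3.142, -0.0, -2.474]
wrist_force: [-0.6, 0.5, -1.1]
finger_gap: 21.5
finger_force: 15.0
clock: 19.12
eef_pos: [535.5, 317.3, 20.7]
eef_rot: [-3.142, 0.0, -2.473]
wrist_force: [-0.5, -0.3, 0.5]
finger_gap: 48.3
finger_force: 0.0
clock: 19.62
eef_pos: [535.7, 317.5, 142.2]
eef_rot: [-3.141, 0.001, -2.558]
wrist_force: [-0.5, -0.6, -0.3]
finger_gap: 51.1
finger_force: 0.0
units now [ 5.44  -3.415  0.681] | after turn [ 5.444 -3.408  0.681] turn az -0.0005 deg 0.08 pos [535.7 317.5 142.2] yaw -146.58 roll,pitch [-3.1415e+00  1.2000e-03] clock 19.62
```

```bash
python3 -m creep '0.778 -0.487 0.08 0 0 0;0.778 -0.487 0.08 0 0 0;0.778 -0.487 0.08 0 0 0;0.778 -0.487 0.08 0 0 0;0.778 -0.487 0.08 0 0 0;0.778 -0.487 0.08 0 0 0;0.778 -0.487 0.08 0 0 0;0 0 0 0 0 0;0 0 0.8 0 0 0;0 0 0.8 0 0 0;0 0 0.7 0 0 0;0 0 0.5 0 0 0;0 0 0 0 0 0'; python3 plan.py 429.3 83.6 5 213.5
```

```text
clock: 21.25
eef_pos: [428.4, 84.0, 5.4]
eef_rot: [3.141, -0.002, -2.558]
wrist_force: [0.2, -0.4, -0.9]
finger_gap: 51.6
finger_force: 0.0
units now [-0.013 -0.022  0.01 ] | after turn [-0.013 -0.022  0.01 ] turn az -0.0003 deg 0.05 pos [428.4  84.    5.4] yaw -146.55 roll,pitch [ 3.1405e+00 -1.9000e-03] clock 21.25
```

```bash
python3 -m creep '0 0 0 0 0 0;0 0 0 0 0 0;0 0 0 0 0 0;0 0 0 0 0 0' 1 15;python3 -m creep '0 0 -0.3 0 0 0;0 0 -0.6 0 0 0;0 0 -0.6 0 0 -0.027;0 0 -0.6 0 0 0;0 0 -0.6 0 0 0;0 0 -0.4 0 0 0;0 0 0 0 0 0';python3 plan.py 491.2 373.8 120 218.3
```

```text
clock: 21.75
eef_pos: [429.1, 83.6, 6.6]
eef_rot: [-3.141, 0.001, -2.558]
wrist_force: [-0.0, -0.2, 2.8]
finger_gap: 21.6
finger_force: 15.0
clock: 22.62
eef_pos: [429.3, 83.6, 131.6]
eef_rot: [-3.14, 0.002, -2.473]
wrist_force: [0.4, 0.2, -1.5]
finger_gap: 21.5
finger_force: 14.9
units now [-5.71   4.736  0.29 ] | after turn [-5.712  4.734  0.29 ] turn az -0.0001 deg 0.02 pos [429.3  83.6 131.6] yaw -141.72 roll,pitch [-3.1402e+00  2.1000e-03] clock 22.62
```

```bash
python3 -m creep '-0.714 0.592 0 0 0 0;-0.714 0.592 0 0 0 0;-0.714 0.592 0 0 0 0;-0.714 0.592 0 0 0 0;-0.714 0.592 0 0 0 0;-0.714 0.592 0 0 0 0;-0.714 0.592 0 0 0 0;-0.714 0.592 0 0 0 0;0 0 0.7 0 0 0;0 0 0.8 0 0 0;0 0 0.7 0 0 0;0 0 0 0 0 0;0 0 0 0 0 0';python3 plan.py 491.2 373.8 20.4 218.3
```

```text
clock: 24.25
eef_pos: [491.1, 374.0, 43.2]
eef_rot: [-3.142, 0.001, -2.473]
wrist_force: [0.4, -0.1, -0.5]
finger_gap: 21.8
finger_force: 15.0
units now [ 0.002 -0.006  0.569] | after turn [ 0.002 -0.006  0.569] turn az -0.0001 deg 0.02 pos [491.1 374.   43.2] yaw -141.72 roll,pitch [-3.1415e+00  9.0000e-04] clock 24.25
```

```bash
python3 -m creep '0 0 0.3 0 0 0;0 0 0.26 0 0 0;0 0 0 0 0 0;0 0 0 0 0 0' && python3 -m creep '0 0 0 0 0 0;0 0 0 0 0 0;0 0 0 0 0 0' 0.45;python3 -m creep '0 0 -0.8 0 0 0;0 0 -0.8 0 0 0;0 0 -0.8 0 0 0;0 0 -0.6 0 0 0;0.5 -0.8 0 0 0 0;0.5 -0.8 0 0 0 0;0.5 -0.8 0 0 0 0;0.5 -0.8 0 0 0 0;0.5 -0.8 0 0 0 0;0.5 -0.8 0 0 0 0;0 0 0 0 0 0'
cat > chk.py <<'E'
import sys
from det import *
fn=sys.argv[1];ts=[]
pads=np.array([(491.2,373.8),(535.9,317.2),(580.6,260.8),(625.2,204.1)]);a=np.radians(38.3)
for cam in('top','side'):
    c=shot(cam,fn+cam);row=[]
    for p in pads:  # rectify at block-top height, rows=across (down=away), cols=along; 6 px/mm... 
        ex=np.array([np.cos(a),np.sin(a)]);ey=np.array([-ex[1],ex[0]])
        q=np.array([[*(p+ex*A*45+ey*B*33),30] for A,B in((-1,-1),(-1,1),(1,1),(1,-1))])
        M=cv2.getPerspectiveTransform(proj(c,q).astype(np.float32),np.float32([[0,0],[198,0],[198,270],[0,270]]))
        row.append(cv2.warpPerspective(c['color'],M,(198,270),flags=cv2.INTER_CUBIC))
    ts.append(np.hstack(row))
cv2.imwrite('pics/'+fn+'.png',np.vstack(ts)[:,:,::-1])
E
python3 chk.py c1
```

```text
clock: 24.75
eef_pos: [490.6, 373.7, 19.6]
eef_rot: [3.141, -0.0, -2.474]
wrist_force: [-0.2, 0.1, -1.1]
finger_gap: 21.6
finger_force: 15.0
clock: 25.12
eef_pos: [490.8, 373.8, 19.9]
eef_rot: [3.142, 0.0, -2.473]
wrist_force: [-0.2, 0.0, 0.5]
finger_gap: 48.2
finger_force: 0.0
clock: 26.5
eef_pos: [515.8, 147.0, 140.1]
eef_rot: [-3.141, 0.0, -2.476]
wrist_force: [-0.9, -0.4, -0.0]
finger_gap: 51.6
finger_force: 0.0
```

View pics/c1.png

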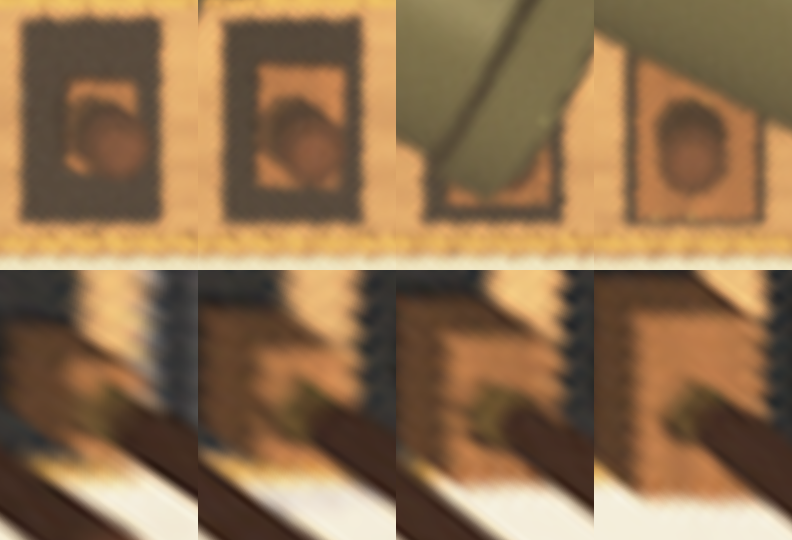

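View pics/c1top.png

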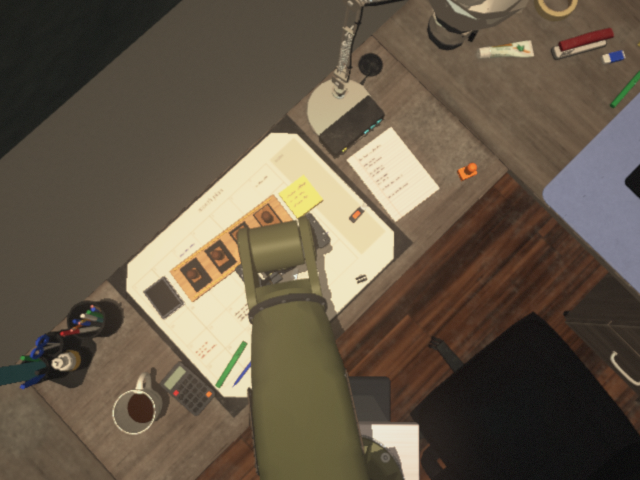

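Both checks show all four stamps standing on their pads in the right order. In the rectified top view the block centres are about (101,128) for small, (301,127) for medium, (497,130) for large and (697,124) for largest. Allowing for parallax, each is square and within about 1.3 mm of its pad centre. The hand is clear, so I'm handing in.

```bash
python3 -c "
from cell import manip
print(manip.sign_off())"
```

```text
the job is handed in; nothing more can be done
None
```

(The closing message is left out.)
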